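# Empty the yo-yo string magazine

### The arm

A 7-joint arm with a two-finger parallel gripper is mounted at the origin on the work surface. World frame = base frame: x ahead of the robot, y to its left, z up, the work surface at z = 0. Lengths are in m, angles in degrees, forces in N, time in s.
With the tool pointing down it reaches from about 0.425 to 0.875 m from the base axis. Payload 4.7 kg.
Tool frame: the origin (TCP) lies on the mounting face of the last link; the fingertips stand 182 mm ahead of it and the grasp point (between the pads) lies 164 mm ahead of it; z points along the fingers, x is the direction in which the jaws open and shut, and the axes are right-handed (so a half turn about z gives the same grasp; the last joint's range is limited). The gripper opens to 87 mm and grips with 3 to 60 N. Pads are 19 mm wide; open, the fingers measure 117 mm over their backs; the gripper's body (75 mm by 190 mm) begins 51 mm behind the grasp point.
Start: joints at [-64.509, 18.392, -4.016, 83.108, 1.295, 78.541, -3.26], TCP at [0.271, 0.591, 0.405] pointing down, gripper open.
Joint ranges: [-163.93, 163.93], [-17.29, 119.83], [-79.2, 71.16], [3.27, 140.29], [-89.18, 269.18], [5.43, 117.66], [-154.24, 154.24]. Speed limits (degrees/s): [147.25, 147.25, 180, 180, 180, 180, 180].

### API

Orientations are given as [roll, pitch, yaw] about the fixed x, y, z axes, in that order (R = Rz(yaw) Ry(pitch) Rx(roll)).
In Python, from cell import status, cams, env, outline_of, landmark_of gives the robot as it stands. The module is installed in compiled form; this text tells all that it offers.
- The arm moves only by the tool jog_arm, never from a script. Its argument "rows" is a list of rows, each a list of 7 numbers: the closure, from 0 (fully open) to 1 (shut), then the shift along the tool's x, y, z in m, then the turn, a rotation vector about the tool's x, y, z in degrees. A call has 1 to 12 rows; each row shifts and turns the commanded pose from where the row before left it, along the tool's axes as they then stand; what a row does not reach is not made up. A row lasts 1/12 s, in which the tool goes at most 41.7 mm and 7.16 degrees, less where a joint would pass 70% of its speed; a pose out of reach is approached as far as the arm can. A call with a gripper value outside its range is refused whole. The fingers move at their own pace and stop on an object; "grip_force" is the grip in N (left out, the last holds). Time passes only in rows, so rows that do not move let the fingers close. It gives the time, the measured TCP pose, the force and the opening at its end, in the units of the state.
- status.get_obs(): the state, without advancing time (a new reading comes with each control period).
- cams.read_camera(name): name is "side" or "top"; returns (picture, depth): 420x560x3 uint8, red, green, blue; 420x560 float32, m along the optical axis (not along the pixel's ray), 0 where there is no reading.
- cams.camera_params(name): a dict with "vfov" (degrees; the focal length in pixels is half the picture's height over the tangent of half this angle, whatever the lens; pixels are square), "cx", "cy" (the principal point, pixels), "eye" and "attitude" of the camera in the world. Camera axes: x right, y up, looking along -z (the intrinsics and any distortion apply to the point x, -y, -z); pixel columns grow to the right and rows downward; lengths in m; the calibration is good to about 2 mm. A picture is of the moment at which its call begins. camera_params takes no time and is no camera call.
- env.sign_off(): hands the job in, once; it reports no verdict.
Trained networks look in the newest picture that a camera, given by its name, has taken for a name from the list of things; names that differ only in an ending like _2 or _b are one class to them, and where a whole thing is asked for, a point or a joint stands for the part that bears it (a point fixed in the world has none). Each returns a list of dicts, best first, with "conf" (0 to 1); they miss things now and then, are a little off and sometimes report something else, mostly with a low value. They report only what shows in the picture. A call takes as long as a camera call.
- outline_of(camera, name): "pixels" (420x560 bool, what is visible of it) and "box" ([left, top, right, bottom] in pixels, round what is visible of it).
- landmark_of(camera, name): "position" ([row, column] in pixels: a listed point, or the origin of a listed thing).
The state is a dict: "time_s": time; "qpos": joint angles; "joint_velocities": joint speeds; "effort": joint torques, N m; "tool_pos": TCP position; "tool_rot": TCP orientation; "force": force on the tool from outside, world axes, zero at the start; "wrist_torque": the same for the moment, N m; "grip_width": finger opening in m.
Only numpy, scipy, OpenCV 4.12 (cv2) and the standard library are available. Lean on these libraries where they do the work, as an engineer would, in place of code of your own. Each camera call takes 0.05 s, during which the arm holds its last target. There are 200 camera calls.

### The job

Empty the indexed bobbin magazine: for every bobbin in it, draw the spring pin by its knob, swing the crank arm until that bobbin stands in the gap of the cover and let the pin drop into its hole, and only then slide the bobbin up off its post and put it down inside the wooden tray. When all the bobbins lie or stand in the tray, on its floor, index the magazine back to its shut position, with the crank arm towards the gap and the pin right down in the red-rimmed hole. Leave the rooks and the dice bowl alone.

Things in the scene. Friction and masses are not known exactly. Their poses are not given: they have to be found in the camera images.
- magazine: Round bobbin magazine, fixed, 284 mm across: grey base, turning wheel, clear cover on five pillars, aluminium dividing plate on top in the middle. Origin on its axis at the flap's surface; z up; -x points from the axis to the gap in the cover. The plate (140 mm across, top 104 mm high) has six 10 mm index holes on a circle of 50 mm radius, 60 degrees apart, the first (red rim) exactly towards -x.
- wheel: The wheel. Turns about the magazine's axis without limit, lightly damped, when the pin is drawn, and stays where left. Origin on the axis at flap height; z up; -x points along its red crank arm (above the plate, top 120 mm, reaching 59 mm from the axis). It carries five posts, 8 mm thick, tops 82 mm high, 105 mm from the axis, at 60, 120, 180, 240, 300 degrees counter-clockwise from the arm; none under the arm.
- pin (a joint): Height (m) by which the spring index pin is drawn: 0 = fully down in a hole, 0.009 = its round tip rides on the plate between holes (as it may at the start), 0.014 = upper stop. 8 mm thick, it locks the wheel (2 degrees of play) unless drawn more than 9 mm. The spring pushes down with 4 N at 0, 7.5 N at 0.014; let go over a hole it drops in by itself, even from 3 mm off centre.
- knob (a point): Point to grip, on the axis of the black knob on the index pin, 12 mm below its top: a cylinder 24 mm across, 34 mm tall, at the crank arm's end, 50 mm from the magazine's axis. With the pin down it is 148 mm above the flap (knob 126 to 160 mm; below it a bush 18 mm across, top 124 mm). Lift it to draw the pin; carry it round the axis to turn the wheel. It spins freely on the pin.
- cover (a point): Point on top of the clear cover, on the side opposite the gap, 105 mm from the axis. The cover is flat, 88 to 93 mm above the flap, reaches 139 mm from the axis and roofs every station but the one in the gap. The gap is open outwards and clear 65 mm to either side of its middle line at the radius of the posts. Pillars: 10 mm thick, 137 mm from the axis, the nearest 42 degrees to either side of the gap.
- home_hole (a point): Centre of the mouth of the red-rimmed index hole, 104 mm above the flap, on the gap's side of the plate. With the pin in it the crank arm points to the gap, no post stands there and the magazine is shut.
- window (a point): Middle of the gap: the point on the wheel's top face (28 mm above the flap, 105 mm from the axis) where a post stands when its station is in the gap and the pin is in a hole.
- tray: Dark wooden tray with a grey felt floor, loose (0.7 kg), 276 mm along its x by 126 mm along its y, walls 6 mm thick and 28 mm high, floor 6 mm thick. Origin: centre of its underside; z up.
- bobbin1: Bobbin with red flanges, wound with paler red yo-yo string, loose, 45 g; octagonal, 40 mm across the flats, 45 mm tall, with a 14 mm bore. Origin: centre of its lower end; z along the bore. At the start it stands upright on the wheel, over one of the posts (which one varies); some bobbins are absent.
- bobbin1_mid (a point): Centre of the red bobbin, on its bore, 22.5 mm from either end.
- bobbin2: Bobbin with yellow flanges, wound with paler yellow yo-yo string, loose, 45 g; octagonal, 40 mm across the flats, 45 mm tall, with a 14 mm bore. Origin: centre of its lower end; z along the bore. At the start it stands upright on the wheel, over one of the posts (which one varies); some bobbins are absent.
- bobbin2_mid (a point): Centre of the yellow bobbin, on its bore, 22.5 mm from either end.
- bobbin3: Bobbin with green flanges, wound with paler green yo-yo string, loose, 45 g; octagonal, 40 mm across the flats, 45 mm tall, with a 14 mm bore. Origin: centre of its lower end; z along the bore. At the start it stands upright on the wheel, over one of the posts (which one varies); some bobbins are absent.
- bobbin3_mid (a point): Centre of the green bobbin, on its bore, 22.5 mm from either end.
- bobbin4: Bobbin with blue flanges, wound with paler blue yo-yo string, loose, 45 g; octagonal, 40 mm across the flats, 45 mm tall, with a 14 mm bore. Origin: centre of its lower end; z along the bore. At the start it stands upright on the wheel, over one of the posts (which one varies); some bobbins are absent.
- bobbin4_mid (a point): Centre of the blue bobbin, on its bore, 22.5 mm from either end.
- bobbin5: Bobbin with orange flanges, wound with paler orange yo-yo string, loose, 45 g; octagonal, 40 mm across the flats, 45 mm tall, with a 14 mm bore. Origin: centre of its lower end; z along the bore. At the start it stands upright on the wheel, over one of the posts (which one varies); some bobbins are absent.
- bobbin5_mid (a point): Centre of the orange bobbin, on its bore, 22.5 mm from either end.
- rook1: Black plastic chess rook, loose, 32 mm across and 59 mm tall, origin at the centre of its foot. Leave alone.
- rook2: Another black rook, like rook1. Leave alone.
- bowl: White ceramic dice bowl, loose, 120 mm across and 42 mm high, origin at the centre of its foot. Leave alone.
- dial: Aluminium score dial, fixed, 104 mm across, 34 mm high with its knob, origin at the centre of its underside. Not used.
- oakbox: Lidded oak marble box, fixed, 136 by 206 mm, 72 mm high, a red yo-yo on its lid up to 115 mm; origin at the centre of its underside. Not used.

How it is judged:
By the outcome, as a careful person would: the job done as asked, in the order asked, and still so for the second after the job is handed in, with the robot touching nothing.
Of bobbin1, bobbin2, bobbin3, bobbin4, bobbin5 only 3 to 4 are there at a start; the rules pass over those that are not, and their reading is None.
At some moment in a run one of tray may be knocked a few centimetres aside while the robot is not near it.
Once in a run the grip may slacken for a moment while it holds something.
It also fails if it takes over 210 s, if anything falls off the work surface, if the arm or the gripper's body presses on something with over 40 N, if the wrist force passes 120 N, or if a joint passes its speed limit or range.

## Working session

There is one attempt and no reset: what is moved stays moved. The work goes in short steps, Python scripts to look and compute and a tool call to move; the robot and the scene stay as the last step left them, time stands still between calls to the robot, and variables do not carry over. Pictures are saved under pics/ and viewed, about 12 in all and at most 16, crops included, and the job is handed in when it is done.

Besides the shell and the picture viewer there is one more tool, called after "Request:" as name(argument=value, ...), one argument or row to a line, values as JSON. jog_arm: Moves the arm, as the interface text tells. Its arguments: {"type":"object","properties":{"rows":{"type":"array"},"grip_force":{"type":"number"}},"required":["rows"]}

```bash
mkdir -p pics; cat > h.py <<'E'
import numpy as np, cv2
from scipy.spatial.transform import Rotation as R
from cell import status, cams, env, outline_of, landmark_of
def shot(n,save=None):
    im,d=cams.read_camera(n)
    if save: cv2.imwrite('pics/'+save,im[:,:,::-1])
    return im,d
E
python3 - <<'E'
from h import *
for n in('side','top'):
    shot(n,n+'0.png'); print(cams.camera_params(n))
print(status.get_obs())
E
```

```text
{'vfov': 55.75417184221576, 'cx': 280.7277726277949, 'cy': 203.9347992518136, 'eye': array([ 0.30853872, -0.45995954,  0.73025528]), 'attitude': array([ 45.06017614,  -0.39823943, -29.69939666])}
{'vfov': 48.829565277914554, 'cx': 282.25952723375724, 'cy': 208.62166375720065, 'eye': array([0.42558032, 0.04571457, 1.34404714]), 'attitude': array([  8.4558238 ,   1.45519546, -90.27290933])}
{'time_s': 0.1, 'qpos': array([-64.51040022,  18.43705509,  -4.01748269,  83.16659649,
         1.29486188,  78.53860687,  -3.26117652]), 'joint_velocities': array([-0.03386663, -0.05315338,  0.05309472, -0.16110622,  0.00463572,
       -0.13747483, -0.02995005]), 'effort': array([ 3.73858938e-04, -4.92570162e+01, -4.05295528e-01, -3.13400745e+01,
       -6.40694308e-02,  3.95039900e-02,  7.63331764e-05]), 'tool_pos': array([0.27136797, 0.59046354, 0.40375697]), 'tool_rot': array([1.79995517e+02, 9.70308977e-02, 6.53206095e+01]), 'force': array([ 0.69695188, -0.06365749, -0.26206306]), 'wrist_torque': array([ 0.02097015, -0.0569748 , -0.0525331 ]), 'grip_width': 0.0870941113990033}
```

View pics/side0.png

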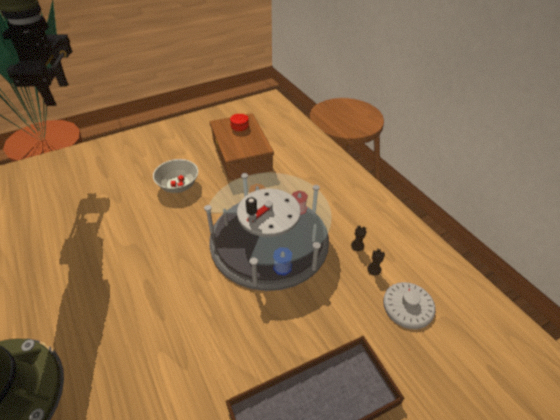

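View pics/top0.png

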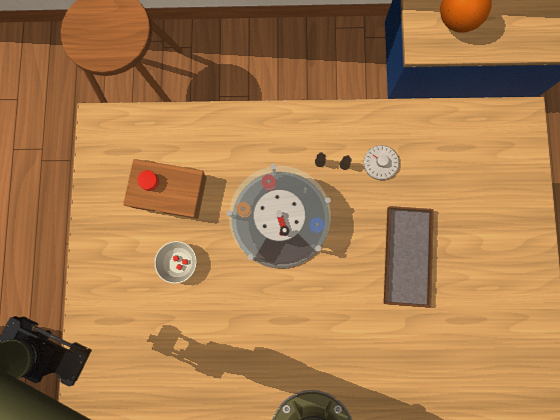

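```bash
cat >> h.py <<'E'
def cam(n):
    p=cams.camera_params(n); f=210/np.tan(np.radians(p['vfov']/2))
    return p,f,R.from_euler('xyz',p['attitude'],degrees=True).as_matrix()
def ray(n,rc):
    p,f,M=cam(n); r,c=rc
    return p['eye'], M@np.array([(c-p['cx'])/f,-(r-p['cy'])/f,-1.])
def at_depth(n,rc,d): e,v=ray(n,rc); return e+v*d
def at_z(n,rc,z): e,v=ray(n,rc); return e+v*(z-e[2])/v[2]
def proj(n,X):
    p,f,M=cam(n); q=M.T@(np.asarray(X)-p['eye']); return np.array([p['cy']-f*q[1]/-q[2], p['cx']+f*q[0]/-q[2]])
def tri(a,b):
    (e1,v1),(e2,v2)=ray('top',a),ray('side',b)
    A=np.c_[v1,-v2]; t=np.linalg.lstsq(A,e2-e1,rcond=None)[0]
    p,q=e1+v1*t[0],e2+v2*t[1]; return (p+q)/2, np.linalg.norm(p-q)
def lm(n,name):
    L=landmark_of(n,name); return [(np.round(l['position'],1),round(float(l['conf']),2)) for l in L[:2]]
E
python3 - <<'E'
from h import *
ds={n:shot(n)[1] for n in('top','side')}
names=['magazine','wheel','knob','cover','home_hole','window','tray']+['bobbin%d_mid'%i for i in range(1,6)]
for m in names:
    o={n:lm(n,m) for n in('top','side')}
    print(m,o)
    for n in o:
        if o[n]:
            r,c=o[n][0][0]; d=ds[n][int(round(r)),int(round(c))]
            print('   ',n,'depth pt',at_depth(n,(r,c),d).round(4))
    if o['top'] and o['side']: 
        x,e=tri(o['top'][0][0],o['side'][0][0]); print('    tri',x.round(4),round(e,4))
E
```

```text
magazine {'top': [(array([219. , 282.8]), 0.57)], 'side': [(array([240.1, 272.3]), 0.97)]}
    top depth pt [0.5795 0.0746 0.1223]
    side depth pt [0.5604 0.0081 0.0936]
    tri [5.961e-01 7.700e-02 4.000e-04] 0.0026
wheel {'top': [(array([220.5, 280.8]), 0.96)], 'side': [(array([192.6, 302.2]), 0.18), (array([217. , 246.5]), 0.16)]}
    top depth pt [0.5762 0.0801 0.1166]
    side depth pt [0.6907 0.0999 0.0938]
    tri [0.6092 0.0576 0.1621] 0.0877
knob {'top': [(array([233. , 284.5]), 0.63)], 'side': [(array([207. , 249.2]), 0.58), (array([257.3, 283.7]), 0.29)]}
    top depth pt [0.5377 0.0693 0.1676]
    side depth pt [0.5353 0.0579 0.1601]
    tri [0.54   0.0696 0.1473] 0.0007
cover {'top': [(array([176.9, 274.7]), 0.94)], 'side': [(array([191.6, 303. ]), 0.75)]}
    top depth pt [0.7009 0.0971 0.0918]
    side depth pt [0.6939 0.1014 0.0944]
    tri [0.6963 0.0985 0.0966] 0.0076
home_hole {'top': [(array([230., 282.]), 0.69)], 'side': [(array([220.8, 246.8]), 0.66), (array([236.6, 267.4]), 0.66)]}
    top depth pt [0.5448 0.0755 0.1747]
    side depth pt [0.534  0.0728 0.105
[... 409 characters left out ...]
803  0.0084]
    tri [ 0.4808 -0.2773 -0.0014] 0.0034
bobbin1_mid {'top': [], 'side': []}
bobbin2_mid {'top': [(array([262.1, 183.2]), 0.41)], 'side': [(array([401.6, 311.5]), 0.43), (array([257.5, 284. ]), 0.24)]}
    top depth pt [0.4704 0.3625 0.0206]
    side depth pt [ 0.4797 -0.2771  0.0064]
    tri [ 0.4902  0.0587 -0.05  ] 0.6249
bobbin3_mid {'top': [], 'side': [(array([216.3, 247.8]), 0.19)]}
    side depth pt [0.535  0.0679 0.1237]
bobbin4_mid {'top': [(array([215.7, 283.8]), 0.71)], 'side': [(array([257.3, 282.4]), 0.54)]}
    top depth pt [0.5907 0.0723 0.1044]
    side depth pt [ 0.5568 -0.0405  0.093 ]
    tri [ 0.6195  0.0745 -0.0796] 0.0092
bobbin5_mid {'top': [], 'side': []}
```

```bash
python3 - <<'E'
from h import *
im,d=shot('top'); 
for n,rc,z in [('top',(253.2,281.1),.028),('side',(254,230.6),.028),('top',(176.9,274.7),.093),('side',(191.6,303),.093),('top',(230,282),.104)]:
    print(n,at_z(n,rc,z).round(4))
cv2.imwrite('pics/topc.png',cv2.resize(im[155:280,220:345],(750,750),interpolation=cv2.INTER_CUBIC)[:,:,::-1])
im2,d2=shot('side')
cv2.imwrite('pics/sidec.png',cv2.resize(im2[160:300,190:350],(800,700)[0:2],interpolation=cv2.INTER_CUBIC)[:600,:,::-1])
for n,dd in(('top',d),('side',d2)):
    rr,cc=np.mgrid[150:290,190:350]; P=np.array([at_depth(n,(r,c),dd[r,c]) for r,c in zip(rr.ravel(),cc.ravel())])
    k=(abs(P[:,2]-.104)<.004)&(np.hypot(P[:,0]-.597,P[:,1]-.077)<.085)
    pts=np.float32(P[k,:2]); print(n,k.sum(),cv2.minEnclosingCircle(pts), np.median(P[k,2]))
    h=cv2.convexHull(pts)[:,0]; print(cv2.fitEllipse(h))
E
```

```text
top [0.4936 0.0821 0.028 ]
side [0.4864 0.0667 0.028 ]
top [0.7006 0.0971 0.093 ]
side [0.6947 0.1026 0.093 ]
top [0.552  0.0773 0.104 ]Traceback (most recent call last):
  File "<stdin>", line 9, in <module>
  File "h.py", line 14, in at_depth
    def at_depth(n,rc,d): e,v=ray(n,rc); return e+v*d
                              ~~~^^^^^^
  File "h.py", line 12, in ray
    p,f,M=cam(n); r,c=rc
          ~~~^^^
  File "h.py", line 9, in cam
    p=cams.camera_params(n); f=210/np.tan(np.radians(p['vfov']/2))
ValueError: time passes only in moves, steps and waits
```

View pics/topc.png

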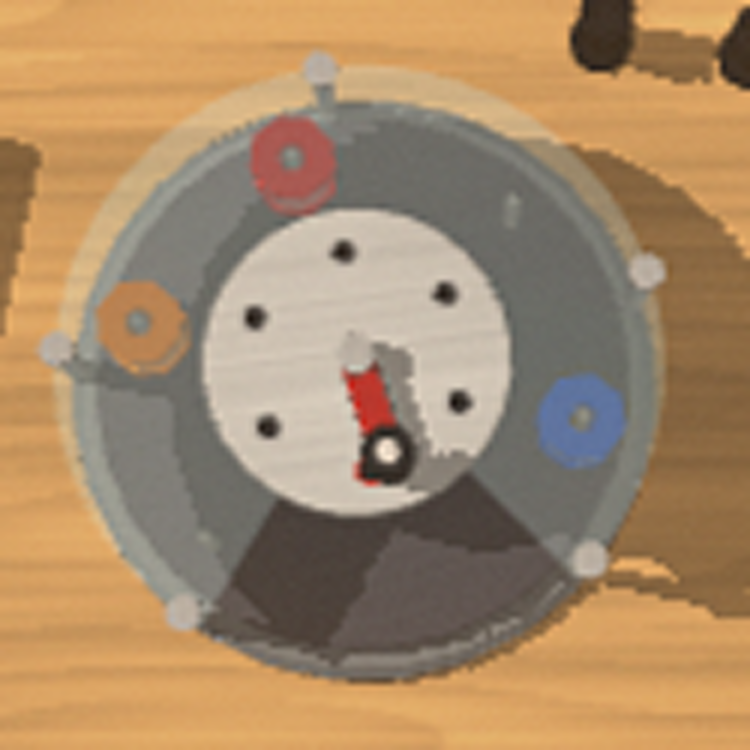

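View pics/sidec.png

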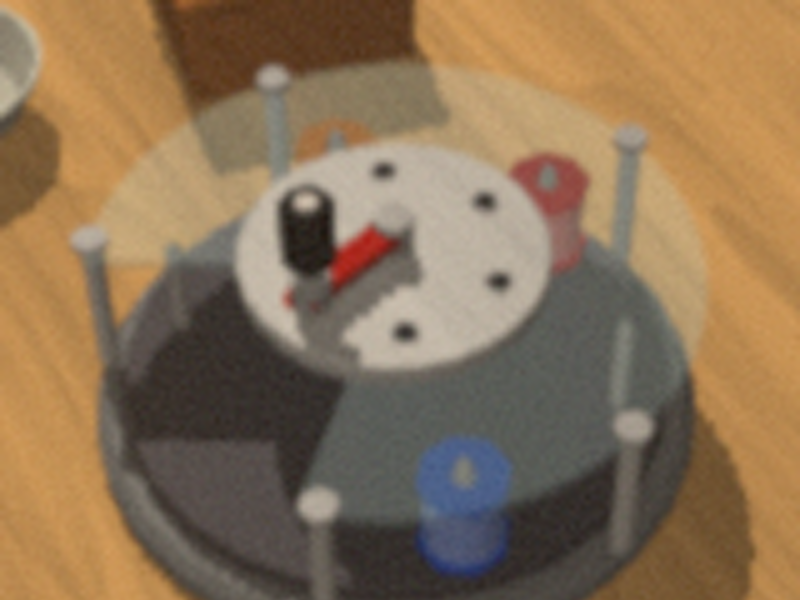

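```bash
sed -i 's/^def cam(n):/from functools import lru_cache\n@lru_cache\ndef cam(n):/' h.py; python3 - <<'E'
from h import *
from scipy.optimize import least_squares
im,d=shot('top'); im2,d2=shot('side')
T=lambda u,v:(155+v/6-.5+.08,220+u/6-.5+.08); S=lambda u,v:(160+v/5-.4,190+u/5-.4)
ht=[(343,251),(445,293),(459,401),(268,427),(255,317)]
hs=[(384,171),(485,202),(499,281),(405,332)]
for n,H in(('top',[T(*h) for h in ht]),('side',[S(*h) for h in hs])):
    P=np.array([at_z(n,h,.104)[:2] for h in H])
    def f(p):
        c,a=p[:2],p[2]
        v=P-c; th=np.arctan2(v[:,1],v[:,0])-a; k=np.round(th/(np.pi/3))*np.pi/3+a
        return (P-c-.05*np.c_[np.cos(k),np.sin(k)]).ravel()
    best=min((least_squares(f,[.597,.077,a]) for a in np.radians([-20,-10,0,10,20])),key=lambda s:s.cost)
    print(n,best.x[:2].round(4),np.degrees(best.x[2]),np.abs(best.fun).max())
for n,h in [('top',T(318,66)),('top',T(183,610)),('top',T(590,558)),('top',T(648,270)),('top',T(55,349))]: print('pillar',at_z(n,h,.095).round(4))
for nm,h in [('red',T(291,157)),('orange',T(140,321)),('blue',T(583,417))]: print(nm,at_z('top',h,.078).round(4))
for nm,h in [('red',S(548,178)),('blue',S(463,470))]: print('s',nm,at_z('side',h,.078).round(4))
print('knob top', at_z('top',T(387,449),.160+.0),at_z('side',S(306,203),.160),tri(T(387,449),S(306,203)))
print('arm axis post',at_z('top',T(356,352),.125))
for n,dd in(('top',d),('side',d2)):
    P=np.array([at_depth(n,(r,c),dd[r,c]) for r in range(150,290) for c in range(190,350)])
    k=(abs(P[:,2]-.104)<.004)&(np.hypot(P[:,0]-.597,P[:,1]-.077)<.085)
    pts=np.float32(P[k,:2]); h=cv2.convexHull(pts)[:,0]; print(n,k.sum(),np.median(P[k,2]),cv2.fitEllipse(h))
E
```

```text
top [0.5942 0.0851] 6.989207079930191 0.00030216834388106795
side [0.5914 0.0819] 6.862913222347605 0.0003738628004839612
pillar [0.7323 0.1028 0.095 ]
pillar [0.4825 0.1639 0.095 ]
pillar [ 0.5047 -0.0189  0.095 ]
pillar [ 0.6354 -0.0474  0.095 ]
pillar [0.6013 0.223  0.095 ]
red [0.6931 0.1162 0.078 ]
orange [0.6165 0.1862 0.078 ]
blue [ 0.5702 -0.0176  0.078 ]
s red [0.6892 0.1096 0.078 ]
s blue [ 0.567  -0.0222  0.078 ]
knob top [0.54772135 0.07053009 0.16      ] [0.54694784 0.07394285 0.16      ] (array([0.54652255, 0.07075916, 0.16316594]), np.float64(0.001834220024536627))
arm axis post [0.5946431  0.08478621 0.125     ]
top 1594 0.10469950987298704 ((0.6029807925224304, 0.07689166069030762), (0.15069207549095154, 0.16552259027957916), 35.589111328125)
side 1894 0.10368861523061701 ((0.5912461280822754, 0.08253560215234756), (0.13897648453712463, 0.14048916101455688), 141.674560546875)
```

Request:
jog_arm(
  rows=[
    [0.3,0,0,0,0,0,-6.17],
    [0.3,0,0,0,0,0,-6.17],
    [0.3,0,0,0,0,0,-6.17],
    [0.3,0,0,0,0,0,-6.17],
    [0.3,-0.03,0.016,0,0,0,0],
    [0.3,-0.03,0.016,0,0,0,0],
    [0.3,-0.03,0.016,0,0,0,0],
    [0.3,-0.03,0.016,0,0,0,0],
    [0.3,-0.03,0.016,0,0,0,0],
    [0.3,-0.03,0.016,0,0,0,0],
    [0.3,-0.03,0.016,0,0,0,0],
    [0.3,-0.03,0.016,0,0,0,0],
  ],
  grip_force=20,
)

```text
time_s: 2.6
tool_pos: [0.4, 0.3489, 0.405]
tool_rot: [180.0, -0.0, 90.0]
force: [-0.1, 0.0, 0.2]
grip_width: 0.061
```

Request:
jog_arm(
  rows=[
    [0.3,-0.03,0.016,0,0,0,0],
    [0.3,-0.03,0.016,0,0,0,0],
    [0.3,-0.03,0.016,0,0,0,0],
    [0.3,-0.03,0.016,0,0,0,0],
    [0.3,-0.03,0.016,0,0,0,0],
    [0.3,-0.03,0.016,0,0,0,0],
    [0.3,-0.03,0.016,0,0,0,0],
    [0.3,-0.03,0.016,0,0,0,0],
    [0.3,0,0,0,0,0,0],
    [0.3,0,0,0,0,0,0],
  ],
)

```text
time_s: 3.43
tool_pos: [0.5281, 0.1082, 0.4049]
tool_rot: [180.0, 0.0, 89.7]
force: [0.6, 1.4, 0.3]
grip_width: 0.0611
```

Request:
jog_arm(
  rows=[
    [0.3,-0.0195,0.009,0,0,0,0],
    [0.3,-0.0195,0.009,0,0,0,0],
    [0.3,0,0,0.02,0,0,0],
    [0.3,0,0,0.02,0,0,0],
    [0.3,0,0,0.02,0,0,0],
    [0.3,0,0,0.014,0,0,0],
    [0.3,0,0,0.01,0,0,0],
    [0.3,0,0,0,0,0,0],
    [0.3,0,0,0,0,0,0],
  ],
)

```text
time_s: 4.18
tool_pos: [0.5453, 0.0726, 0.3208]
tool_rot: [-180.0, -0.0, 90.1]
force: [-0.1, -0.4, 0.5]
grip_width: 0.0607
```

```bash
python3 - <<'E'
from h import *
o=status.get_obs(); print(o['tool_pos'],o['tool_rot'],o['force'])
im,d=shot('side')
a=cv2.resize(im[130:270,190:330],(560,560),interpolation=cv2.INTER_CUBIC)[:,:,::-1]
cv2.imwrite('pics/s1.png',a)
E
```

```text
[0.5452763  0.0726103  0.32081674] [-1.79977113e+02 -1.50458195e-02  9.00830649e+01] [-0.11982269 -0.38939634  0.46719191]
```

View pics/s1.png

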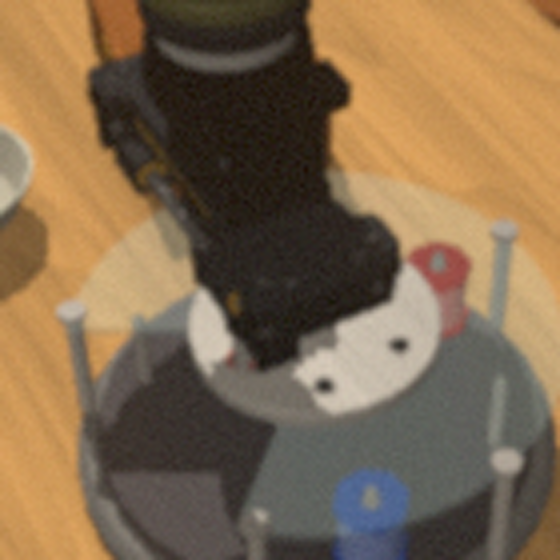

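Request:
jog_arm(
  rows=[
    [1,0,0,0,0,0,0],
    [1,0,0,0,0,0,0],
    [1,0,0,0,0,0,0],
    [1,0,0,0,0,0,0],
    [1,0,0,0,0,0,0],
    [1,0,0,0,0,0,0],
    [1,0,0,0,0,0,0],
    [1,0,0,0,0,0,0],
  ],
  grip_force=30,
)

```text
time_s: 4.9
tool_pos: [0.5454, 0.0706, 0.3209]
tool_rot: [-180.0, 0.1, 89.9]
force: [-0.9, -3.4, 1.2]
grip_width: 0.0235
```

Request:
jog_arm(
  rows=[
    [1,0,0,-0.0015,0,0,0],
    [1,0,0,-0.0015,0,0,0],
    [1,0,0,0,0,0,0],
    [1,0,0,0,0,0,0],
    [1,0,0,0,0,0,0],
  ],
)

```text
time_s: 5.32
tool_pos: [0.5451, 0.072, 0.323]
tool_rot: [-179.9, -0.0, 90.0]
force: [0.6, -1.3, -7.1]
grip_width: 0.0231
```

```bash
cat > arc.py <<'E'
import sys,numpy as np
x,y,a1,n=map(float,sys.argv[1:5]); cx,cy=.593,.0835
if len(sys.argv)>5: cx,cy=map(float,sys.argv[5:7])
a0=np.degrees(np.arctan2(y-cy,x-cx))%360
if a1<a0: a1+=360
print('from',a0,'to',a1)
for a in np.linspace(a0,a1,int(n)+1)[1:]:
    tx,ty=cx+.05*np.cos(np.radians(a)),cy+.05*np.sin(np.radians(a))
    dx,dy=round(tx-x,4),round(ty-y,4); x+=dx;y+=dy
    print([1,dy,dx,0,0,0,0],end=', ')
print(x,y)
E
python3 arc.py .545 .072 307 14
```

```text
from 193.47315811273117 to 307.0
[1, np.float64(-0.0069), np.float64(0.0015), 0, 0, 0, 0], [1, np.float64(-0.0064), np.float64(0.0031), 0, 0, 0, 0], [1, np.float64(-0.0058), np.float64(0.0039), 0, 0, 0, 0], [1, np.float64(-0.0053), np.float64(0.0047), 0, 0, 0, 0], [1, np.float64(-0.0046), np.float64(0.0054), 0, 0, 0, 0], [1, np.float64(-0.0037), np.float64(0.006), 0, 0, 0, 0], [1, np.float64(-0.0029), np.float64(0.0065), 0, 0, 0, 0], [1, np.float64(-0.0019), np.float64(0.0068), 0, 0, 0, 0], [1, np.float64(-0.0009), np.float64(0.007), 0, 0, 0, 0], [1, np.float64(0.0001), np.float64(0.0071), 0, 0, 0, 0], [1, np.float64(0.001), np.float64(0.007), 0, 0, 0, 0], [1, np.float64(0.0021), np.float64(0.0067), 0, 0, 0, 0], [1, np.float64(0.0029), np.float64(0.0065), 0, 0, 0, 0], [1, np.float64(0.0039), np.float64(0.0059), 0, 0, 0, 0], 0.6231 0.04359999999999999
```

Request:
jog_arm(
  rows=[
    [1,-0.0069,0.0015,0,0,0,0],
    [1,-0.0064,0.0031,0,0,0,0],
    [1,-0.0058,0.0039,0,0,0,0],
    [1,-0.0053,0.0047,0,0,0,0],
    [1,-0.0046,0.0054,0,0,0,0],
    [1,-0.0037,0.006,0,0,0,0],
    [1,-0.0029,0.0065,0,0,0,0],
    [1,0,0,0,0,0,0],
    [1,0,0,0,0,0,0],
  ],
)

```text
time_s: 6.07
tool_pos: [0.5781, 0.0363, 0.3242]
tool_rot: [179.8, -0.1, 90.0]
force: [3.0, 4.2, -7.3]
grip_width: 0.0233
```

Request:
jog_arm(
  rows=[
    [1,-0.0019,0.0068,0,0,0,0],
    [1,-0.0009,0.007,0,0,0,0],
    [1,0.0001,0.0071,0,0,0,0],
    [1,0.001,0.007,0,0,0,0],
    [1,0.0021,0.0067,0,0,0,0],
    [1,0.0029,0.0065,0,0,0,0],
    [1,0.0039,0.0059,0,0,0,0],
    [1,0,0,0,0,0,0],
    [1,0,0,0,0,0,0],
    [1,0,0,0,0,0,0],
  ],
)

```text
time_s: 6.9
tool_pos: [0.6234, 0.0439, 0.3231]
tool_rot: [-179.9, -0.1, 90.0]
force: [-2.1, 4.7, -7.4]
grip_width: 0.0231
```

```bash
python3 - <<'E'
from h import *
o=status.get_obs(); print(o['tool_pos'],o['tool_rot'],o['force'])
im,d=shot('side')
im2,d=shot('top')
a=np.hstack([cv2.resize(i,(400,400),interpolation=cv2.INTER_CUBIC) for i in(im[170:300,190:320],im2[155:285,215:345])])
cv2.imwrite('pics/s2.png',a[:,:,::-1])
E
```

```text
[0.62338872 0.04389819 0.32311529] [-1.79866722e+02 -5.24733206e-02  9.00424652e+01] [-2.1069588   4.69390481 -7.37398032]
```

View pics/s2.png

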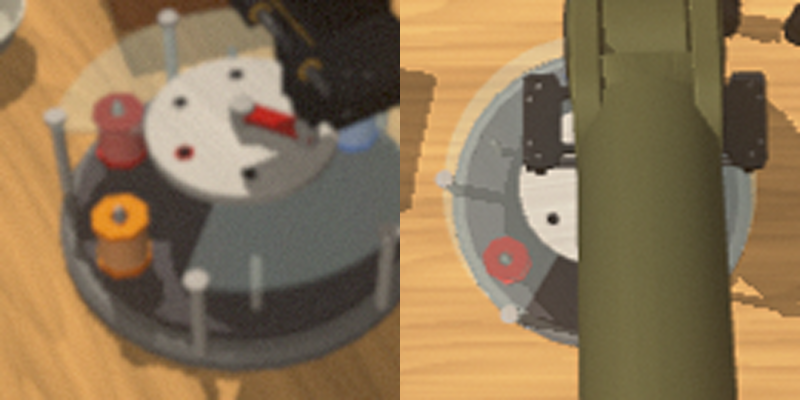

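Request:
jog_arm(
  rows=[
    [1,0,0,0.002,0,0,0],
    [1,0,0,0.002,0,0,0],
    [1,0,0,0.002,0,0,0],
    [1,0,0,0,0,0,0],
    [1,0,0,0,0,0,0],
  ],
)

```text
time_s: 7.42
tool_pos: [0.6232, 0.0437, 0.3174]
tool_rot: [-179.9, -0.1, 90.0]
force: [-2.5, 4.2, -5.7]
grip_width: 0.0232
```

Request:
jog_arm(
  rows=[
    [1,0,0,0.002,0,0,0],
    [1,0,0,0.002,0,0,0],
    [1,0,0,0.0015,0,0,0],
    [1,0,0,0,0,0,0],
    [1,0,0,0,0,0,0],
  ],
)

```text
time_s: 7.83
tool_pos: [0.6232, 0.0437, 0.3126]
tool_rot: [-179.9, -0.1, 90.0]
force: [-2.2, 4.1, -2.7]
grip_width: 0.0228
```

Request:
jog_arm(
  rows=[
    [0.3,0,0,0,0,0,0],
    [0.3,0,0,0,0,0,0],
    [0.3,0,0,0,0,0,0],
    [0.3,0,0,0,0,0,0],
    [0.3,0,0,-0.02,0,0,0],
    [0.3,0,0,-0.025,0,0,0],
    [0.3,0,0,-0.025,0,0,0],
    [0.3,0,0,0,0,0,0],
    [0.3,0,0,0,0,0,0],
  ],
)

```text
time_s: 8.58
tool_pos: [0.6243, 0.0422, 0.3849]
tool_rot: [179.7, -0.0, 89.9]
force: [0.4, 0.5, -0.4]
grip_width: 0.0601
```

```bash
python3 - <<'E'
from h import *
o=status.get_obs(); print(o['tool_pos'],o['tool_rot'],o['force'])
im,d=shot('side')
for nm in('bobbin5_mid','knob','home_hole','window'): print(nm,[(p,c,at_z('side',p,z).round(4)) for p,c in lm('side',nm) for z in [{'b':.0505,'k':.148,'h':.104,'w':.028}[nm[0]]]])
# orange upper flange by colour
h=cv2.cvtColor(im,cv2.COLOR_RGB2HSV); L=outline_of('side','bobbin5'); print([ (l['box'],l['conf']) for l in L[:2]])
P=[]
m=L[0]['pixels']
for r,c in np.argwhere(m): P.append(at_depth('side',(r,c),d[r,c]))
P=np.array(P); k=abs(P[:,2]-.073)<.003; print(k.sum(),P[k].mean(0),P[k].min(0),P[k].max(0), P[:,2].max())
E
```

```text
[0.62433184 0.0422489  0.38489508] [ 1.7969595e+02 -3.0251388e-03  8.9943055e+01] [ 0.35380465  0.50023389 -0.37288197]
bobbin5_mid [(array([245.4, 229.7]), 0.72, array([0.4889, 0.0724, 0.0505])), (array([303. , 410.2]), 0.33, array([ 0.7346, -0.2306,  0.0505]))]
knob [(array([204.8, 285.6]), 0.62, array([0.6087, 0.0377, 0.148 ]))]
home_hole [(array([218.8, 248.6]), 0.75, array([0.5406, 0.0775, 0.104 ]))]
window [(array([251.7, 230.4]), 0.81, array([0.4887, 0.0728, 0.028 ]))]
[([221.6, 233.0, 237.3, 258.9], 0.88)]
189 [0.48630561 0.07098921 0.0724986 ] [0.46658606 0.05128134 0.07004282] [0.50574923 0.09240391 0.07551482] 0.7302552819531709
```

Request:
jog_arm(
  rows=[
    [0.3,0.007,-0.034,0,0,0,0],
    [0.3,0.007,-0.034,0,0,0,0],
    [0.3,0.007,-0.034,0,0,0,0],
    [0.3,0.0075,-0.0325,0,0,0,0],
    [0.3,0,0,0.025,0,0,0],
    [0.3,0,0,0.025,0,0,0],
    [0.3,0,0,0.025,0,0,0],
    [0.3,0,0,0,0,0,0],
    [0.3,0,0,0,0,0,0],
  ],
)

```text
time_s: 9.63
tool_pos: [0.4884, 0.0716, 0.3063]
tool_rot: [-179.8, 0.1, 90.0]
force: [0.4, 0.3, 1.4]
grip_width: 0.0606
```

```bash
python3 - <<'E'
from h import *
o=status.get_obs(); print(o['tool_pos'],o['tool_rot'],o['force'])
im,d=shot('side'); im2,d2=shot('top')
a=np.hstack([cv2.resize(i,(400,400),interpolation=cv2.INTER_CUBIC) for i in(im[160:290,180:310],im2[155:285,215:345])])
cv2.imwrite('pics/s3.png',a[:,:,::-1])
print(lm('top','knob'),lm('side','knob'))
E
```

```text
[0.48844159 0.07156699 0.30625649] [-1.79818731e+02  6.14124024e-02  8.99924443e+01] [0.3753424  0.25439324 1.36287579]
[(array([202.2, 296.6]), 0.41)] [(array([202.2, 290. ]), 0.43)]
```

View pics/s3.png

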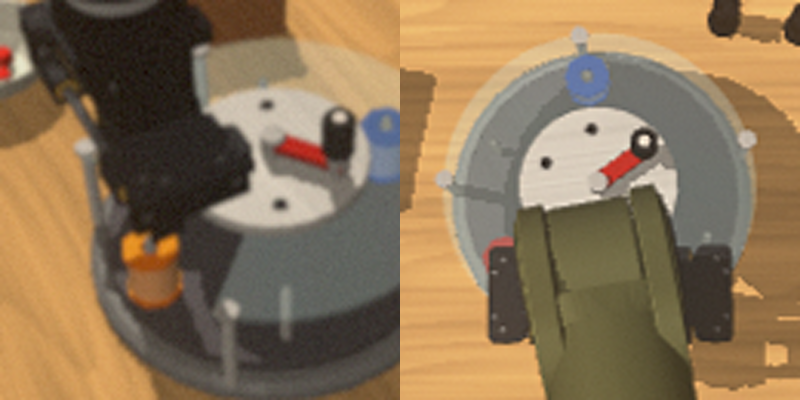

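Request:
jog_arm(
  rows=[
    [0.3,0,0,0.025,0,0,0],
    [0.3,0,0,0.025,0,0,0],
    [0.3,0,0,0.02,0,0,0],
    [0.3,0,0,0.0135,0,0,0],
    [0.3,0,0,0,0,0,0],
    [1,0,0,0,0,0,0],
    [1,0,0,0,0,0,0],
    [1,0,0,0,0,0,0],
    [1,0,0,0,0,0,0],
    [1,0,0,0,0,0,0],
    [1,0,0,0,0,0,0],
  ],
  grip_force=25,
)

```text
time_s: 10.75
tool_pos: [0.4897, 0.0719, 0.2251]
tool_rot: [179.9, -0.1, 90.0]
force: [-1.8, 0.1, 6.0]
grip_width: 0.04
```

```bash
python3 - <<'E'
from h import *
print(tri((155+143*.325,215+246*.325),(160+118*.325,180+338*.325)))
o=status.get_obs(); print(o['tool_pos'],o['tool_rot'],o['force'])
im2,d2=shot('top')
L=outline_of('top','tray'); m=L[0]['pixels'].astype(np.uint8); print(L[0]['box'],L[0]['conf'])
c=max(cv2.findContours(m,0,2)[0],key=cv2.contourArea)[:,0]
P=np.float32([at_z('top',(r,q),.02)[:2] for q,r in c]); print(cv2.minAreaRect(P))
E
```

```text
(array([0.62088984, 0.04186621, 0.15728284]), np.float64(0.00040951805959278453))
[0.48972091 0.07188813 0.22505635] [ 1.79866165e+02 -5.41546633e-02  8.99978837e+01] [-1.76821434  0.09895698  6.03363552]
[386.6, 206.0, 435.6, 313.6] 0.95
((0.48468276858329773, -0.27835696935653687), (0.1365899294614792, 0.2798818051815033), 85.6120376586914)
```

Request:
jog_arm(
  rows=[
    [1,0,0,-0.015,0,0,0],
    [1,0,0,-0.02,0,0,0],
    [1,0,0,-0.025,0,0,0],
    [1,0,0,-0.025,0,0,0],
    [1,0,0,-0.015,0,0,0],
    [1,-0.02,0.003,0,0,0,0],
    [1,-0.035,0.006,0,0,0,0],
    [1,-0.035,0.006,0,0,0,0],
    [1,-0.035,0.006,0,0,0,0],
    [1,-0.035,0.006,0,0,0,0],
  ],
)

```text
time_s: 11.68
tool_pos: [0.5158, -0.0898, 0.3239]
tool_rot: [180.0, -0.0, 90.0]
force: [0.4, 0.3, -0.0]
grip_width: 0.04
```

Request:
jog_arm(
  rows=[
    [1,-0.035,0.006,0,0,0,0],
    [1,-0.035,0.006,0,0,0,0],
    [1,-0.035,0.006,0,0,0,0],
    [1,-0.035,0.006,0,0,0,0],
    [1,-0.035,0.006,0,0,0,0],
    [1,-0.015,0.004,0,0,0,0],
    [1,0,0,0,0,0,0],
    [1,0,0,0,0,0,0],
  ],
)

```text
time_s: 12.35
tool_pos: [0.5496, -0.2791, 0.3233]
tool_rot: [-179.9, -0.0, 89.9]
force: [-0.4, 1.3, -0.1]
grip_width: 0.0399
```

```bash
python3 - <<'E'
from h import *
o=status.get_obs(); print(o['tool_pos'],o['tool_rot'],o['force'],o['grip_width'])
im,d=shot('side'); im2,d2=shot('top')
a=np.hstack([im[100:420,180:480],im2[100:420,200:500]])
cv2.imwrite('pics/s4.png',a[:,:,::-1])
print(lm('side','tray'),lm('side','bobbin5'))
E
```

```text
[ 0.54963315 -0.27914907  0.32325144] [-1.79932486e+02 -6.98564381e-03  8.98730176e+01] [-0.36495958  1.34929592 -0.14894129] 0.039904785610873496
[(array([401.8, 313.7]), 0.86)] [(array([355. , 354.3]), 0.85), (array([219.6, 228.2]), 0.67)]
```

View pics/s4.png

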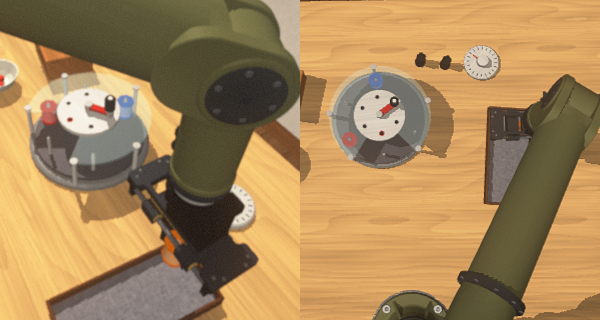

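Request:
jog_arm(
  rows=[
    [1,0,0,0.025,0,0,0],
    [1,0,0,0.025,0,0,0],
    [1,0,0,0.025,0,0,0],
    [1,0,0,0.022,0,0,0],
    [1,0,0,0.014,0,0,0],
    [1,0,0,0.006,0,0,0],
    [1,0,0,0.002,0,0,0],
    [1,0,0,0,0,0,0],
    [1,0,0,0,0,0,0],
  ],
)

```text
time_s: 13.3
tool_pos: [0.5507, -0.2785, 0.2061]
tool_rot: [179.9, 0.0, 90.0]
force: [0.4, 0.1, -0.2]
grip_width: 0.0399
```

Request:
jog_arm(
  rows=[
    [0.3,0,0,0,0,0,0],
    [0.3,0,0,0,0,0,0],
    [0.3,0,0,0,0,0,0],
    [0.3,0,0,0,0,0,0],
    [0.3,0,0,-0.02,0,0,0],
    [0.3,0,0,-0.04,0,0,0],
    [0.3,0,0,-0.04,0,0,0],
    [0.3,0,0,-0.04,0,0,0],
    [0.3,0,0,-0.037,0,0,0],
    [0.3,0,0,0,0,0,0],
    [0.3,0,0,0,0,0,0],
  ],
)

```text
time_s: 14.22
tool_pos: [0.5505, -0.279, 0.385]
tool_rot: [179.7, 0.1, 90.0]
force: [-0.0, -0.2, -0.9]
grip_width: 0.0614
```

Request:
jog_arm(
  rows=[
    [0.3,0.02,0.004,0,0,0,0],
    [0.3,0.035,0.008,0,0,0,0],
    [0.3,0.035,0.008,0,0,0,0],
    [0.3,0.035,0.008,0,0,0,0],
    [0.3,0.035,0.008,0,0,0,0],
    [0.3,0.035,0.008,0,0,0,0],
    [0.3,0.035,0.008,0,0,0,0],
    [0.3,0.035,0.008,0,0,0,0],
    [0.3,0.035,0.008,0,0,0,0],
    [0.3,0.0227,0.0043,0,0,0,0],
    [0.3,0,0,0,0,0,0],
    [0.3,0,0,0,0,0,0],
  ],
)

```text
time_s: 15.22
tool_pos: [0.622, 0.0467, 0.3797]
tool_rot: [-179.8, 0.0, 90.2]
force: [-0.4, -1.1, 0.2]
grip_width: 0.061
```

```bash
python3 - <<'E'
from h import *
o=status.get_obs(); print(o['tool_pos'],o['tool_rot'],o['force'],o['grip_width'])
im,d=shot('side'); im2,d2=shot('top')
for n in('top','side'):
    for p,c in lm(n,'bobbin5'): print(n,p,c,at_z(n,p,.006).round(4))
L=outline_of('top','tray'); m=L[0]['pixels'].astype(np.uint8); print(L[0]['box'],L[0]['conf'])
L=outline_of('side','bobbin5'); dd=dict(side=d)
P=np.array([at_depth('side',(r,c),d[r,c]) for r,c in np.argwhere(L[0]['pixels'])]); print(L[0]['box'],P.min(0),P.max(0))
E
python3 arc.py .623 .044 367 8 .593 .0845; python3 arc.py .6427 .0906 487 14 .593 .0845
```

```text
[0.62200051 0.04671528 0.3796741 ] [-1.79812846e+02  2.38545962e-02  9.02300504e+01] [-0.3824533  -1.05315371  0.21947247] 0.0609741643493925
top [236.1 404.3] 0.62 [ 0.5417 -0.2725  0.006 ]
side [383.9 345.5] 0.95 [ 0.5485 -0.2818  0.006 ]
side [216.4 228.9] 0.62 [0.5376 0.1931 0.006 ]
[385.5, 206.6, 435.1, 307.1] 0.68
[221.1, 210.8, 239.7, 221.8] [0.50793027 0.14627135 0.02658365] [0.54543113 0.1765311  0.06379481]
from 306.52885536698517 to 367.0
[1, np.float64(0.0046), np.float64(0.0048), 0, 0, 0, 0], [1, np.float64(0.0049), np.float64(0.0044), 0, 0, 0, 0], [1, np.float64(0.0054), np.float64(0.0038), 0, 0, 0, 0], [1, np.float64(0.0059), np.float64(0.0029), 0, 0, 0, 0], [1, np.float64(0.0062), np.float64(0.0022), 0, 0, 0, 0], [1, np.float64(0.0064), np.float64(0.0014), 0, 0, 0, 0], [1, np.float64(0.0066), np.float64(0.0005), 0, 0, 0, 0], [1, np.float64(0.0066), np.float64(-0.0004), 0, 0, 0, 0], 0.6426 0.09059999999999999
from 6.997282595788498 to 487.0
[1, np.float64(0.0269), np.float64(-0.0121), 0, 0, 0, 0], [1, np.float64(0.0154), np.float64(-0.0251), 0, 0, 0, 0], [1, np.float64(-0.0014), np.float64(-0.0295), 0, 0, 0, 0], [1, np.float64(-0.0177), np.float64(-0.0235), 0, 0, 0, 0], [1, np.float64(-0.0279), np.float64(-0.0095), 0, 0, 0, 0], [1, np.float64(-0.0284), np.float64(0.0079), 0, 0, 0, 0], [1, np.float64(-0.019), np.float64(0.0226), 0, 0, 0, 0], [1, np.float64(-0.003), np.float64(0.0293), 0, 0, 0, 0], [1, np.float64(0.014), np.float64(0.0259), 0, 0, 0, 0], [1, np.float64(0.0262), np.float64(0.0135), 0, 0, 0, 0], [1, np.float64(0.0293), np.float64(-0.0036), 0, 0, 0, 0], [1, np.float64(0.0221), np.float64(-0.0194), 0, 0, 0, 0], [1, np.float64(0.0073), np.float64(-0.0286), 0, 0, 0, 0], [1, np.float64(-0.01), np.float64(-0.0277), 0, 0, 0, 0], 0.5629000000000002 0.1244
```

Request:
jog_arm(
  rows=[
    [0.3,0,0,0.02,0,0,0],
    [0.3,0,0,0.025,0,0,0],
    [0.3,0,0,0.015,0,0,0],
    [0.3,0,0,0.01,0,0,0],
    [0.3,0,0,0,0,0,0],
    [1,0,0,0,0,0,0],
    [1,0,0,0,0,0,0],
    [1,0,0,0,0,0,0],
    [1,0,0,0,0,0,0],
    [1,0,0,0,0,0,0],
    [1,0,0,0,0,0,0],
    [1,0,0,0,0,0,0],
  ],
  grip_force=35,
)

```text
time_s: 16.52
tool_pos: [0.6224, 0.0443, 0.3121]
tool_rot: [180.0, 0.0, 90.0]
force: [0.5, -1.1, 1.5]
grip_width: 0.0231
```

Request:
jog_arm(
  rows=[
    [1,0,0,-0.003,0,0,0],
    [1,0,0,-0.003,0,0,0],
    [1,0,0,-0.003,0,0,0],
    [1,0,0,-0.003,0,0,0],
    [1,0,0,0,0,0,0],
    [1,0,0,0,0,0,0],
    [1,0,0,0,0,0,0],
  ],
)

```text
time_s: 17.1
tool_pos: [0.6221, 0.0441, 0.3233]
tool_rot: [-180.0, 0.0, 90.0]
force: [1.4, -1.5, -7.5]
grip_width: 0.0234
```

Request:
jog_arm(
  rows=[
    [1,0.0046,0.0048,0,0,0,0],
    [1,0.0049,0.0044,0,0,0,0],
    [1,0.0054,0.0038,0,0,0,0],
    [1,0.0059,0.0029,0,0,0,0],
    [1,0.0062,0.0022,0,0,0,0],
    [1,0.0064,0.0014,0,0,0,0],
    [1,0.0066,0.0005,0,0,0,0],
    [1,0.0066,-0.0004,0,0,0,0],
    [1,0,0,0,0,0,0],
    [1,0,0,0,0,0,0],
    [1,0,0,0,0,0,0],
  ],
)

```text
time_s: 18.02
tool_pos: [0.6418, 0.0932, 0.324]
tool_rot: [180.0, -0.1, 90.1]
force: [3.2, 1.6, -8.2]
grip_width: 0.0229
```

Request:
jog_arm(
  rows=[
    [1,0,0,0.002,0,0,0],
    [1,0,0,0.002,0,0,0],
    [1,0,0,0.002,0,0,0],
    [1,0,0,0,0,0,0],
    [1,0,0,0,0,0,0],
  ],
)

```text
time_s: 18.43
tool_pos: [0.6422, 0.0905, 0.318]
tool_rot: [179.9, 0.0, 90.0]
force: [2.8, 1.2, -5.8]
grip_width: 0.0229
```

Request:
jog_arm(
  rows=[
    [1,0,0,0.002,0,0,0],
    [1,0,0,0.002,0,0,0],
    [1,0,0,0.0015,0,0,0],
    [1,0,0,0,0,0,0],
    [1,0,0,0,0,0,0],
  ],
)

```text
time_s: 18.85
tool_pos: [0.6422, 0.0906, 0.3125]
tool_rot: [179.9, 0.0, 90.0]
force: [4.4, 0.6, -4.7]
grip_width: 0.0231
```

Request:
jog_arm(
  rows=[
    [0.3,0,0,0,0,0,0],
    [0.3,0,0,0,0,0,0],
    [0.3,0,0,0,0,0,0],
    [0.3,0,0,0,0,0,0],
    [0.3,0,0,-0.02,0,0,0],
    [0.3,0,0,-0.025,0,0,0],
    [0.3,0,0,-0.025,0,0,0],
    [0.3,0,0,0,0,0,0],
    [0.3,0,0,0,0,0,0],
  ],
)

```text
time_s: 19.6
tool_pos: [0.6423, 0.0909, 0.3845]
tool_rot: [179.8, -0.1, 90.0]
force: [-0.8, -0.4, -0.5]
grip_width: 0.0602
```

Request:
jog_arm(
  rows=[
    [0.3,-0.004,-0.03,0,0,0,0],
    [0.3,-0.004,-0.035,0,0,0,0],
    [0.3,-0.004,-0.035,0,0,0,0],
    [0.3,-0.004,-0.035,0,0,0,0],
    [0.3,-0.0025,-0.018,0,0,0,0],
    [0.3,0,0,0.025,0,0,0],
    [0.3,0,0,0.025,0,0,0],
    [0.3,0,0,0.025,0,0,0],
    [0.3,0,0,0,0,0,0],
    [0.3,0,0,0,0,0,0],
    [0.3,0,0,0,0,0,0],
  ],
)

```text
time_s: 20.52
tool_pos: [0.4892, 0.0726, 0.308]
tool_rot: [180.0, 0.0, 90.0]
force: [0.2, 0.2, 0.8]
grip_width: 0.0609
```

```bash
python3 - <<'E'
from h import *
o=status.get_obs(); print(o['tool_pos'],o['tool_rot'],o['force'])
im,d=shot('side'); im2,d2=shot('top')
a=np.hstack([cv2.resize(i,(400,400),interpolation=cv2.INTER_CUBIC) for i in(im[160:290,180:310],im2[155:285,215:345])])
cv2.imwrite('pics/s5.png',a[:,:,::-1])
for nm,z in(('bobbin1_mid',.0505),('window',.028)):
  for p,c in lm('side',nm): print(nm,p,c,at_z('side',p,z).round(4))
E
```

```text
[0.48924139 0.07256005 0.30799114] [1.79973900e+02 2.35661284e-04 9.00007509e+01] [0.17892733 0.23939642 0.75752393]
bobbin1_mid [245.1 227.6] 0.88 [0.4852 0.0754 0.0505]
bobbin1_mid [253.  227.9] 0.32 [0.4767 0.0551 0.0505]
window [252.8 231.1] 0.9 [0.4887 0.0692 0.028 ]
```

View pics/s5.png

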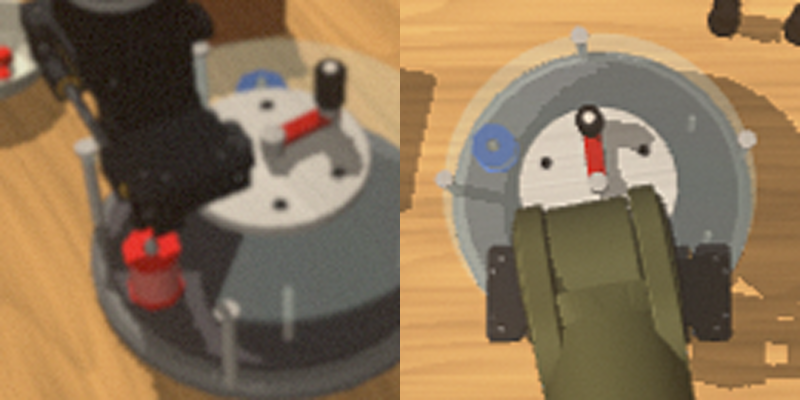

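```bash
python3 - <<'E'
from h import *
print(tri((155+118*.325,215+188*.325),(160+69*.325,180+330*.325)))
E
```

```text
(array([0.64352176, 0.09097808, 0.15326216]), np.float64(0.0003786337552514856))
```

Request:
jog_arm(
  rows=[
    [0.3,0,0,0.025,0,0,0],
    [0.3,0,0,0.025,0,0,0],
    [0.3,0,0,0.02,0,0,0],
    [0.3,0,0,0.0125,0,0,0],
    [0.3,0,0,0,0,0,0],
    [1,0,0,0,0,0,0],
    [1,0,0,0,0,0,0],
    [1,0,0,0,0,0,0],
    [1,0,0,0,0,0,0],
    [1,0,0,0,0,0,0],
    [1,0,0,0,0,0,0],
  ],
  grip_force=25,
)

```text
time_s: 21.63
tool_pos: [0.4896, 0.0726, 0.2259]
tool_rot: [179.9, -0.0, 90.0]
force: [-0.1, 0.1, 5.7]
grip_width: 0.0398
```

Request:
jog_arm(
  rows=[
    [1,0,0,-0.015,0,0,0],
    [1,0,0,-0.02,0,0,0],
    [1,0,0,-0.025,0,0,0],
    [1,0,0,-0.025,0,0,0],
    [1,0,0,-0.015,0,0,0],
    [1,-0.02,0,0,0,0,0],
    [1,-0.035,-0.001,0,0,0,0],
    [1,-0.035,-0.001,0,0,0,0],
    [1,-0.035,-0.001,0,0,0,0],
    [1,-0.035,-0.001,0,0,0,0],
  ],
)

```text
time_s: 22.47
tool_pos: [0.4844, -0.089, 0.3249]
tool_rot: [180.0, -0.0, 90.0]
force: [0.0, -0.5, 0.3]
grip_width: 0.0394
```

```bash
python3 - <<'E'
from h import *
o=status.get_obs(); print(o['tool_pos'],o['grip_width'])
im,d=shot('side'); im2,d2=shot('top')
for n in('top','side'):
    for p,c in lm(n,'tray'): print(n,p,c,at_z(n,p,0).round(4))
    for p,c in lm(n,'bobbin5'): print(n,p,c,at_z(n,p,.006).round(4))
L=outline_of('top','tray'); m=L[0]['pixels'].astype(np.uint8); print(L[0]['box'],L[0]['conf'])
E
```

```text
[ 0.484443   -0.08897056  0.32486451] 0.039418903731671014
top [256.3 404.3] 0.8 [ 0.4841 -0.2714  0.    ]
top [232.7 408.3] 0.66 [ 0.5514 -0.2843  0.006 ]
top [264.  180.7] 0.26 [0.4654 0.3731 0.006 ]
side [405.3 314.8] 0.95 [ 0.4829 -0.2834  0.    ]
side [186.7 285.6] 0.32 [0.72   0.2244 0.    ]
side [385.2 344. ] 0.62 [ 0.5449 -0.2823  0.006 ]
side [280.  260.3] 0.46 [ 0.5184 -0.0129  0.006 ]
[388.7, 207.0, 433.5, 308.5] 0.87
```

Request:
jog_arm(
  rows=[
    [1,-0.035,-0.001,0,0,0,0],
    [1,-0.035,-0.001,0,0,0,0],
    [1,-0.035,-0.001,0,0,0,0],
    [1,-0.035,-0.001,0,0,0,0],
    [1,-0.035,0,0,0,0,0],
    [1,-0.015,0,0,0,0,0],
    [1,0,0,0,0,0,0],
    [1,0,0,0.025,0,0,0],
    [1,0,0,0.025,0,0,0],
    [1,0,0,0.025,0,0,0],
  ],
)

```text
time_s: 23.65
tool_pos: [0.482, -0.2753, 0.2489]
tool_rot: [179.9, -0.1, 90.2]
force: [-0.7, 1.0, -0.7]
grip_width: 0.0394
```

Request:
jog_arm(
  rows=[
    [1,0,0,0.022,0,0,0],
    [1,0,0,0.014,0,0,0],
    [1,0,0,0.006,0,0,0],
    [1,0,0,0.003,0,0,0],
    [1,0,0,0,0,0,0],
    [1,0,0,0,0,0,0],
  ],
)

```text
time_s: 24.15
tool_pos: [0.4818, -0.2768, 0.2055]
tool_rot: [179.9, 0.0, 90.1]
force: [-0.2, -0.1, -0.9]
grip_width: 0.0398
```

Request:
jog_arm(
  rows=[
    [0.3,0,0,0,0,0,0],
    [0.3,0,0,0,0,0,0],
    [0.3,0,0,0,0,0,0],
    [0.3,0,0,0,0,0,0],
    [0.3,0,0,-0.02,0,0,0],
    [0.3,0,0,-0.04,0,0,0],
    [0.3,0,0,-0.04,0,0,0],
    [0.3,0,0,-0.04,0,0,0],
    [0.3,0,0,-0.037,0,0,0],
    [0.3,0,0,0,0,0,0],
    [0.3,0,0,0,0,0,0],
    [0.3,0,0,0,0,0,0],
  ],
)

```text
time_s: 25.15
tool_pos: [0.4807, -0.2773, 0.3813]
tool_rot: [-180.0, -0.0, 90.0]
force: [0.2, -0.2, -1.0]
grip_width: 0.0608
```

Request:
jog_arm(
  rows=[
    [0.3,0.018,0.007,0,0,0,0],
    [0.3,0.035,0.0155,0,0,0,0],
    [0.3,0.035,0.0155,0,0,0,0],
    [0.3,0.035,0.0155,0,0,0,0],
    [0.3,0.035,0.0155,0,0,0,0],
    [0.3,0.035,0.0155,0,0,0,0],
    [0.3,0.035,0.0155,0,0,0,0],
    [0.3,0.035,0.0155,0,0,0,0],
    [0.3,0.035,0.0155,0,0,0,0],
    [0.3,0.035,0.0155,0,0,0,0],
    [0.3,0.025,0.0115,0,0,0,0],
    [0.3,0.01,0.004,0,0,0,0],
  ],
)

```text
time_s: 26.15
tool_pos: [0.6432, 0.0967, 0.3782]
tool_rot: [-179.7, -0.1, 90.4]
force: [-1.4, 0.6, -0.2]
grip_width: 0.0611
```

Request:
jog_arm(
  rows=[
    [0.3,0,0,0,0,0,0],
    [0.3,0,0,0,0,0,0],
    [0.3,0,0,0,0,0,0],
  ],
)

```text
time_s: 26.4
tool_pos: [0.6425, 0.0877, 0.3809]
tool_rot: [-179.9, 0.1, 89.8]
force: [0.7, -0.6, -0.7]
grip_width: 0.0609
```

```bash
python3 - <<'E'
from h import *
im,d=shot('side'); im2,d2=shot('top')
for n in('top','side'):
  for b in('bobbin5','bobbin1'):
    for p,c in lm(n,b): print(n,b,p,c,at_z(n,p,.006).round(4))
a=np.hstack([cv2.resize(i,(400,400),interpolation=cv2.INTER_CUBIC) for i in(im[290:420,220:350],im2[190:320,350:480])])
cv2.imwrite('pics/s6.png',a[:,:,::-1])
E
python3 arc.py .643 .0907 127 14 .5935 .0845;python3 arc.py .5634 .1244 187 8 .5935 .0845
```

```text
top bobbin5 [234.4 408.3] 0.67 [ 0.5465 -0.2841  0.006 ]
top bobbin1 [234.4 408.3] 0.67 [ 0.5465 -0.2841  0.006 ]
side bobbin5 [404.6 311. ] 0.79 [ 0.4764 -0.2807  0.006 ]
side bobbin5 [191.3 282.7] 0.74 [0.7007 0.2069 0.006 ]
side bobbin1 [404.6 311. ] 0.79 [ 0.4764 -0.2807  0.006 ]
side bobbin1 [191.3 282.7] 0.74 [0.7007 0.2069 0.006 ]
from 7.139261942718913 to 127.0
[1, np.float64(0.0073), np.float64(-0.0014), 0, 0, 0, 0], [1, np.float64(0.007), np.float64(-0.0025), 0, 0, 0, 0], [1, np.float64(0.0066), np.float64(-0.0036), 0, 0, 0, 0], [1, np.float64(0.006), np.float64(-0.0045), 0, 0, 0, 0], [1, np.float64(0.0052), np.float64(-0.0053), 0, 0, 0, 0], [1, np.float64(0.0043), np.float64(-0.0061), 0, 0, 0, 0], [1, np.float64(0.0034), np.float64(-0.0066), 0, 0, 0, 0], [1, np.float64(0.0024), np.float64(-0.0071), 0, 0, 0, 0], [1, np.float64(0.0013), np.float64(-0.0073), 0, 0, 0, 0], [1, np.float64(0.0002), np.float64(-0.0075), 0, 0, 0, 0], [1, np.float64(-0.0009), np.float64(-0.0074), 0, 0, 0, 0], [1, np.float64(-0.002), np.float64(-0.0072), 0, 0, 0, 0], [1, np.float64(-0.003), np.float64(-0.0068), 0, 0, 0, 0], [1, np.float64(-0.0041), np.float64(-0.0063), 0, 0, 0, 0], 0.5634000000000002 0.1244
from 127.03038960567868 to 187.0
[1, np.float64(-0.0043), np.float64(-0.005), 0, 0, 0, 0], [1, np.float64(-0.0048), np.float64(-0.0043), 0, 0, 0, 0], [1, np.float64(-0.0054), np.float64(-0.0037), 0, 0, 0, 0], [1, np.float64(-0.0059), np.float64(-0.0029), 0, 0, 0, 0], [1, np.float64(-0.0061), np.float64(-0.0022), 0, 0, 0, 0], [1, np.float64(-0.0064), np.float64(-0.0013), 0, 0, 0, 0], [1, np.float64(-0.0066), np.float64(-0.0005), 0, 0, 0, 0], [1, np.float64(-0.0065), np.float64(0.0004), 0, 0, 0, 0], 0.5439 0.0784
```

View pics/s6.png

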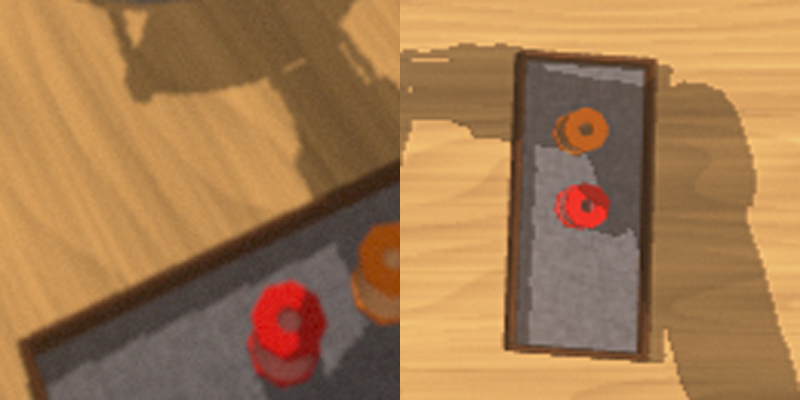

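Request:
jog_arm(
  rows=[
    [0.3,0,0,0.02,0,0,0],
    [0.3,0,0,0.025,0,0,0],
    [0.3,0,0,0.015,0,0,0],
    [0.3,0,0,0.01,0,0,0],
    [0.3,0,0,0,0,0,0],
    [1,0,0,0,0,0,0],
    [1,0,0,0,0,0,0],
    [1,0,0,0,0,0,0],
    [1,0,0,0,0,0,0],
    [1,0,0,0,0,0,0],
    [1,0,0,0,0,0,0],
    [1,0,0,0,0,0,0],
  ],
  grip_force=35,
)

```text
time_s: 27.7
tool_pos: [0.643, 0.0906, 0.3121]
tool_rot: [180.0, -0.0, 90.0]
force: [-0.4, -0.1, 1.4]
grip_width: 0.0229
```

Request:
jog_arm(
  rows=[
    [1,0,0,-0.003,0,0,0],
    [1,0,0,-0.003,0,0,0],
    [1,0,0,-0.003,0,0,0],
    [1,0,0,-0.003,0,0,0],
    [1,0,0,0,0,0,0],
    [1,0,0,0,0,0,0],
    [1,0,0,0,0,0,0],
  ],
)

```text
time_s: 28.28
tool_pos: [0.6429, 0.0905, 0.3234]
tool_rot: [-180.0, 0.0, 90.0]
force: [3.4, 0.8, -7.4]
grip_width: 0.0233
```

Request:
jog_arm(
  rows=[
    [1,0.0073,-0.0014,0,0,0,0],
    [1,0.007,-0.0025,0,0,0,0],
    [1,0.0066,-0.0036,0,0,0,0],
    [1,0.006,-0.0045,0,0,0,0],
    [1,0.0052,-0.0053,0,0,0,0],
    [1,0.0043,-0.0061,0,0,0,0],
    [1,0.0034,-0.0066,0,0,0,0],
    [1,0,0,0,0,0,0],
    [1,0,0,0,0,0,0],
  ],
)

```text
time_s: 29.03
tool_pos: [0.6112, 0.1314, 0.3229]
tool_rot: [-179.7, -0.1, 90.1]
force: [-1.2, 1.0, -6.9]
grip_width: 0.0232
```

Request:
jog_arm(
  rows=[
    [1,0.0024,-0.0071,0,0,0,0],
    [1,0.0013,-0.0073,0,0,0,0],
    [1,0.0002,-0.0075,0,0,0,0],
    [1,-0.0009,-0.0074,0,0,0,0],
    [1,-0.002,-0.0072,0,0,0,0],
    [1,-0.003,-0.0068,0,0,0,0],
    [1,-0.0041,-0.0063,0,0,0,0],
    [1,0,0,0,0,0,0],
    [1,0,0,0,0,0,0],
    [1,0,0,0,0,0,0],
  ],
)

```text
time_s: 29.87
tool_pos: [0.5628, 0.1237, 0.3232]
tool_rot: [-179.9, 0.0, 90.0]
force: [-1.0, 0.0, -7.9]
grip_width: 0.0231
```

Request:
jog_arm(
  rows=[
    [1,0,0,0.002,0,0,0],
    [1,0,0,0.002,0,0,0],
    [1,0,0,0.002,0,0,0],
    [1,0,0,0,0,0,0],
    [1,0,0,0,0,0,0],
  ],
)

```text
time_s: 30.28
tool_pos: [0.5635, 0.1245, 0.3178]
tool_rot: [180.0, -0.0, 90.0]
force: [-1.1, 0.1, -5.2]
grip_width: 0.0234
```

Request:
jog_arm(
  rows=[
    [1,0,0,0.002,0,0,0],
    [1,0,0,0.002,0,0,0],
    [1,0,0,0.0015,0,0,0],
    [1,0,0,0,0,0,0],
    [1,0,0,0,0,0,0],
  ],
)

```text
time_s: 30.7
tool_pos: [0.5635, 0.1244, 0.3125]
tool_rot: [180.0, -0.0, 90.0]
force: [-0.4, 0.6, -4.3]
grip_width: 0.0233
```

Request:
jog_arm(
  rows=[
    [0.3,0,0,0,0,0,0],
    [0.3,0,0,0,0,0,0],
    [0.3,0,0,0,0,0,0],
    [0.3,0,0,0,0,0,0],
    [0.3,0,0,-0.02,0,0,0],
    [0.3,0,0,-0.025,0,0,0],
    [0.3,0,0,-0.025,0,0,0],
    [0.3,-0.014,-0.02,0,0,0,0],
    [0.3,-0.02,-0.028,0,0,0,0],
    [0.3,-0.0179,-0.0261,0,0,0,0],
    [0.3,0,0,0,0,0,0],
  ],
)

```text
time_s: 31.62
tool_pos: [0.4861, 0.068, 0.3825]
tool_rot: [-179.9, -0.0, 89.7]
force: [0.4, -0.9, -0.7]
grip_width: 0.0606
```

Request:
jog_arm(
  rows=[
    [0.3,0,0,0.025,0,0,0],
    [0.3,0,0,0.025,0,0,0],
    [0.3,0,0,0.025,0,0,0],
    [0.3,0,0,0,0,0,0],
    [0.3,0,0,0,0,0,0],
    [0.3,0,0,0,0,0,0],
  ],
)

```text
time_s: 32.12
tool_pos: [0.4901, 0.0724, 0.3087]
tool_rot: [179.9, -0.0, 90.0]
force: [0.1, -0.2, 1.3]
grip_width: 0.0608
```

```bash
python3 - <<'E'
from h import *
o=status.get_obs(); print(o['tool_pos'],o['tool_rot'],o['force'])
im,d=shot('side'); im2,d2=shot('top')
a=np.hstack([cv2.resize(i,(400,400),interpolation=cv2.INTER_CUBIC) for i in(im[160:290,180:310],im2[155:285,215:345])])
cv2.imwrite('pics/s7.png',a[:,:,::-1])
for nm,z in(('bobbin4_mid',.0505),('window',.028)):
  for p,c in lm('side',nm): print(nm,p,c,at_z('side',p,z).round(4))
E
```

```text
[0.49008869 0.07240173 0.30873467] [ 1.79879432e+02 -2.42922003e-02  8.99907240e+01] [ 0.08195421 -0.23961692  1.28293302]
bobbin4_mid [250.2 230. ] 0.65 [0.4839 0.0599 0.0505]
bobbin4_mid [245.1 231.9] 0.63 [0.4934 0.0708 0.0505]
window [253.6 231.3] 0.84 [0.4882 0.0669 0.028 ]
window [401.9 313.9] 0.72 [ 0.4778 -0.2849  0.028 ]
```

View pics/s7.png

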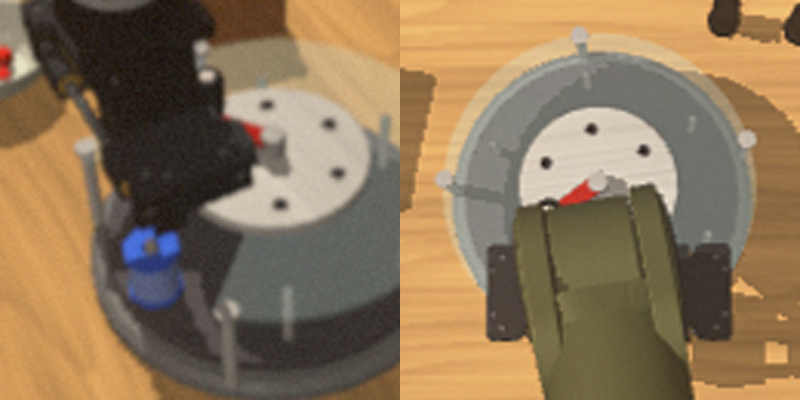

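Request:
jog_arm(
  rows=[
    [0.3,0,0,0.025,0,0,0],
    [0.3,0,0,0.025,0,0,0],
    [0.3,0,0,0.02,0,0,0],
    [0.3,0,0,0.0125,0,0,0],
    [0.3,0,0,0,0,0,0],
    [1,0,0,0,0,0,0],
    [1,0,0,0,0,0,0],
    [1,0,0,0,0,0,0],
    [1,0,0,0,0,0,0],
    [1,0,0,0,0,0,0],
    [1,0,0,0,0,0,0],
  ],
  grip_force=25,
)

```text
time_s: 33.23
tool_pos: [0.4898, 0.0724, 0.2259]
tool_rot: [179.9, -0.1, 90.0]
force: [-0.5, -0.7, 6.0]
grip_width: 0.0397
```

Request:
jog_arm(
  rows=[
    [1,0,0,-0.015,0,0,0],
    [1,0,0,-0.02,0,0,0],
    [1,0,0,-0.025,0,0,0],
    [1,0,0,-0.025,0,0,0],
    [1,0,0,-0.015,0,0,0],
    [1,-0.02,-0.008,0,0,0,0],
    [1,-0.035,-0.008,0,0,0,0],
    [1,-0.035,-0.008,0,0,0,0],
    [1,-0.035,-0.008,0,0,0,0],
    [1,-0.035,-0.008,0,0,0,0],
    [1,0,0,0,0,0,0],
  ],
)

```text
time_s: 34.15
tool_pos: [0.4472, -0.0948, 0.325]
tool_rot: [-180.0, 0.1, 89.4]
force: [-0.4, 0.2, -0.3]
grip_width: 0.0396
```

```bash
python3 - <<'E'
from h import *
o=status.get_obs(); print(o['tool_pos'],o['grip_width'])
im,d=shot('side'); im2,d2=shot('top')
for n in('top','side'):
    for p,c in lm(n,'tray'): print(n,p,c,at_z(n,p,0).round(4))
L=outline_of('top','tray'); m=L[0]['pixels'].astype(np.uint8); print(L[0]['box'],L[0]['conf'])
for b in('bobbin4','bobbin1','bobbin5'): print(b,lm('side',b))
E
```

```text
[ 0.44721429 -0.09480266  0.32497082] 0.03964569438045211
side [402.8 313.1] 0.81 [ 0.4825 -0.2785  0.    ]
side [292.4 244.3] 0.42 [ 0.476  -0.0203  0.    ]
[387.2, 209.6, 433.1, 309.1] 0.93
bobbin4 [(array([402.1, 312.7]), 0.97), (array([381.9, 346.2]), 0.65)]
bobbin1 [(array([402.1, 312.7]), 0.97), (array([381.9, 346.2]), 0.65)]
bobbin5 [(array([402.1, 312.7]), 0.97), (array([381.9, 346.2]), 0.65)]
```

Request:
jog_arm(
  rows=[
    [1,-0.035,-0.007,0,0,0,0],
    [1,-0.035,-0.007,0,0,0,0],
    [1,-0.035,-0.007,0,0,0,0],
    [1,-0.035,-0.007,0,0,0,0],
    [1,-0.035,-0.007,0,0,0,0],
    [1,-0.014,-0.003,0,0,0,0],
    [1,0,0,0,0,0,0],
    [1,0,0,0.025,0,0,0],
    [1,0,0,0.025,0,0,0],
    [1,0,0,0.025,0,0,0],
  ],
)

```text
time_s: 35.38
tool_pos: [0.4123, -0.2751, 0.249]
tool_rot: [179.9, -0.0, 90.1]
force: [0.1, 0.8, 0.1]
grip_width: 0.0396
```

Request:
jog_arm(
  rows=[
    [1,0,0,0.022,0,0,0],
    [1,0,0,0.014,0,0,0],
    [1,0,0,0.006,0,0,0],
    [1,0,0,0.003,0,0,0],
    [1,0,0,0,0,0,0],
    [1,0,0,0,0,0,0],
  ],
)

```text
time_s: 35.88
tool_pos: [0.4121, -0.2763, 0.2054]
tool_rot: [179.9, 0.0, 90.1]
force: [-0.1, 0.3, 0.5]
grip_width: 0.0401
```

Request:
jog_arm(
  rows=[
    [0.3,0,0,0,0,0,0],
    [0.3,0,0,0,0,0,0],
    [0.3,0,0,0,0,0,0],
    [0.3,0,0,0,0,0,0],
    [0.3,0,0,-0.02,0,0,0],
    [0.3,0,0,-0.04,0,0,0],
    [0.3,0,0,-0.04,0,0,0],
    [0.3,0,0,-0.04,0,0,0],
    [0.3,0,0,-0.037,0,0,0],
    [0.3,0,0,0,0,0,0],
    [0.3,0,0,0,0,0,0],
    [0.3,0,0,0,0,0,0],
  ],
)

```text
time_s: 36.88
tool_pos: [0.411, -0.2765, 0.3814]
tool_rot: [180.0, -0.0, 90.0]
force: [-0.2, 0.7, -0.4]
grip_width: 0.0613
```

Request:
jog_arm(
  rows=[
    [0.3,0.0345,0.013,0,0,0,0],
    [0.3,0.0345,0.013,0,0,0,0],
    [0.3,0.0345,0.013,0,0,0,0],
    [0.3,0.0345,0.013,0,0,0,0],
    [0.3,0.0345,0.013,0,0,0,0],
    [0.3,0.0345,0.013,0,0,0,0],
    [0.3,0.0345,0.013,0,0,0,0],
    [0.3,0.0345,0.013,0,0,0,0],
    [0.3,0.0345,0.013,0,0,0,0],
    [0.3,0.0345,0.013,0,0,0,0],
    [0.3,0.0345,0.013,0,0,0,0],
    [0.3,0.0212,0.0084,0,0,0,0],
  ],
)

```text
time_s: 37.88
tool_pos: [0.5626, 0.1285, 0.3789]
tool_rot: [-179.8, 0.0, 90.2]
force: [-0.1, -0.2, -0.8]
grip_width: 0.0608
```

Request:
jog_arm(
  rows=[
    [0.3,0,0,0,0,0,0],
    [0.3,0,0,0,0,0,0],
    [0.3,0,0,0,0,0,0],
    [0.3,0,0,0,0,0,0],
  ],
)

```text
time_s: 38.22
tool_pos: [0.5624, 0.122, 0.3809]
tool_rot: [-179.9, 0.1, 89.8]
force: [0.8, -0.9, -0.2]
grip_width: 0.0609
```

```bash
python3 - <<'E'
from h import *
print(status.get_obs()['tool_pos'])
im,d=shot('side'); im2,d2=shot('top')
a=np.hstack([cv2.resize(i,(400,400),interpolation=cv2.INTER_CUBIC) for i in(im[290:420,220:350],im2[190:320,350:480])])
cv2.imwrite('pics/s8.png',a[:,:,::-1])
E
```

```text
[0.56238598 0.12199265 0.38090107]
```

View pics/s8.png

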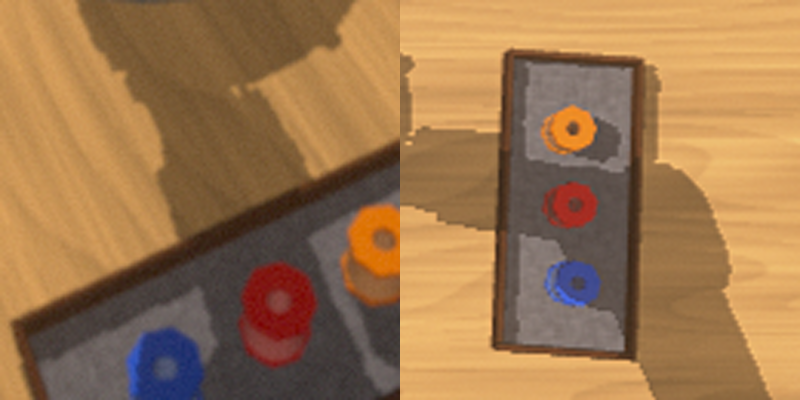

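Request:
jog_arm(
  rows=[
    [0.3,0,0,0.02,0,0,0],
    [0.3,0,0,0.025,0,0,0],
    [0.3,0,0,0.015,0,0,0],
    [0.3,0,0,0.01,0,0,0],
    [0.3,0,0,0,0,0,0],
    [1,0,0,0,0,0,0],
    [1,0,0,0,0,0,0],
    [1,0,0,0,0,0,0],
    [1,0,0,0,0,0,0],
    [1,0,0,0,0,0,0],
    [1,0,0,0,0,0,0],
    [1,0,0,0,0,0,0],
  ],
  grip_force=35,
)

```text
time_s: 39.32
tool_pos: [0.5627, 0.1243, 0.3121]
tool_rot: [180.0, -0.1, 90.0]
force: [-1.7, 0.4, 1.5]
grip_width: 0.0231
```

Request:
jog_arm(
  rows=[
    [1,0,0,-0.003,0,0,0],
    [1,0,0,-0.003,0,0,0],
    [1,0,0,-0.003,0,0,0],
    [1,0,0,-0.003,0,0,0],
    [1,0,0,0,0,0,0],
    [1,0,0,0,0,0,0],
    [1,0,0,0,0,0,0],
  ],
)

```text
time_s: 39.9
tool_pos: [0.5623, 0.124, 0.3232]
tool_rot: [-179.9, 0.0, 90.0]
force: [-0.7, 0.3, -7.5]
grip_width: 0.0229
```

Request:
jog_arm(
  rows=[
    [1,-0.0043,-0.0045,0,0,0,0],
    [1,-0.0048,-0.0043,0,0,0,0],
    [1,-0.0054,-0.0037,0,0,0,0],
    [1,-0.0059,-0.0029,0,0,0,0],
    [1,-0.0061,-0.0022,0,0,0,0],
    [1,-0.0064,-0.0013,0,0,0,0],
    [1,-0.0066,-0.0003,0,0,0,0],
    [1,-0.0065,0.0004,0,0,0,0],
    [1,0,0,0,0,0,0],
    [1,0,0,0,0,0,0],
    [1,0,0,0,0,0,0],
  ],
)

```text
time_s: 40.82
tool_pos: [0.5437, 0.0767, 0.3234]
tool_rot: [-179.9, 0.1, 89.9]
force: [-1.5, -1.3, -7.7]
grip_width: 0.0232
```

Request:
jog_arm(
  rows=[
    [1,0,0,0.002,0,0,0],
    [1,0,0,0.002,0,0,0],
    [1,0,0,0.002,0,0,0],
    [1,0,0,0,0,0,0],
    [1,0,0,0,0,0,0],
  ],
)

```text
time_s: 41.23
tool_pos: [0.5435, 0.0782, 0.3175]
tool_rot: [-179.9, 0.0, 90.0]
force: [-1.9, -0.9, -5.6]
grip_width: 0.0227
```

Request:
jog_arm(
  rows=[
    [1,0,0,0.002,0,0,0],
    [1,0,0,0.002,0,0,0],
    [1,0,0,0.0015,0,0,0],
    [1,0,0,0,0,0,0],
    [1,0,0,0,0,0,0],
  ],
)

```text
time_s: 41.65
tool_pos: [0.5436, 0.0781, 0.3122]
tool_rot: [-179.9, -0.0, 90.0]
force: [-5.7, -1.3, -3.9]
grip_width: 0.0232
```

Release, rise, and retreat clear to look.

Request:
jog_arm(
  rows=[
    [0.3,0,0,0,0,0,0],
    [0.3,0,0,0,0,0,0],
    [0.3,0,0,0,0,0,0],
    [0.3,0,0,0,0,0,0],
    [0.3,0,0,-0.02,0,0,0],
    [0.3,0,0,-0.035,0,0,0],
    [0.3,0,0,-0.035,0,0,0],
    [0.3,0.03,-0.01,0,0,0,0],
    [0.3,0.04,-0.01,0,0,0,0],
    [0.3,0.04,-0.01,0,0,0,0],
    [0.3,0.04,0,0,0,0,0],
    [0.3,0.04,0,0,0,0,0],
  ],
)

```text
time_s: 42.65
tool_pos: [0.5134, 0.2701, 0.4036]
tool_rot: [179.9, -0.2, 90.0]
force: [0.6, 1.1, -0.1]
grip_width: 0.0607
```

Request:
jog_arm(
  rows=[
    [0.3,0.04,0,0,0,0,0],
    [0.3,0.04,0,0,0,0,0],
    [0.3,0.02,0,0,0,0,0],
    [0.3,0,0,0,0,0,0],
    [0.3,0,0,0,0,0,0],
    [0.3,0,0,0,0,0,0],
  ],
)

```text
time_s: 43.15
tool_pos: [0.5145, 0.3671, 0.4026]
tool_rot: [179.9, 0.0, 89.9]
force: [-0.4, 0.2, 0.8]
grip_width: 0.0608
```

```bash
python3 - <<'E'
from h import *
print(status.get_obs()['tool_pos'])
im,d=shot('side'); im2,d2=shot('top')
a=np.hstack([cv2.resize(im[160:290,190:320],(400,400),interpolation=cv2.INTER_CUBIC),cv2.resize(im2[150:310,220:440][:, :],(400,400),interpolation=cv2.INTER_CUBIC)])
cv2.imwrite('pics/s9.png',a[:,:,::-1])
for n in('top','side'): print(lm(n,'knob'),lm(n,'wheel'),lm(n,'tray'))
E
```

```text
[0.51450714 0.36708737 0.4026259 ]
[(array([232.9, 280.3]), 0.61)] [(array([221. , 281.4]), 0.61)] [(array([256.9, 403.6]), 0.73)]
[] [(array([237. , 271.7]), 0.71)] [(array([394.8, 310.1]), 0.75)]
```

View pics/s9.png

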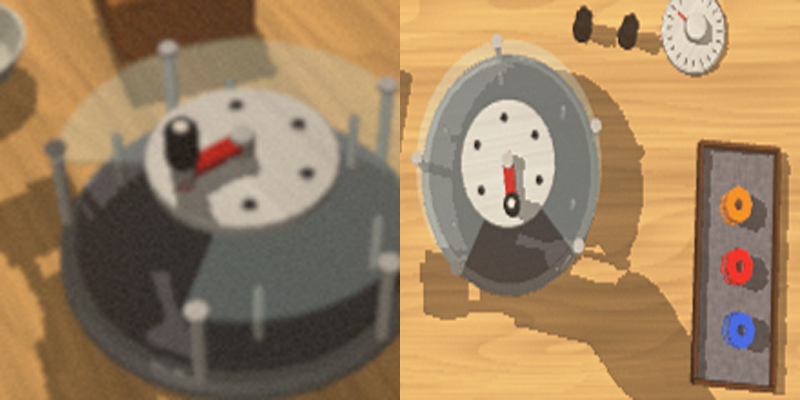

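```bash
python3 - <<'E'
from h import *
print(tri((231.0,281.4),(200.7,248.6)))
env.sign_off()
E
```

```text
(array([0.54378273, 0.07758516, 0.15701743]), np.float64(0.00040307876245438426))
the job is handed in; nothing more can be done
```

The magazine is empty and shut. The three bobbins that were there (orange, red and blue; yellow and green were absent) stand upright on the tray's floor. Each was indexed into the gap with the pin let down in its hole before I lifted it off.

- **Pin and shut position:** In the last picture the crank arm points to the gap. The knob's top came out 157 mm high and about 1 mm from where it should be over the red-rimmed hole. That fits the pin being right down, which would put it at 160 mm; riding on the plate it would be 169 mm. The lowering height and spring force agreed.
- **Bobbins:** The same picture shows all five posts bare and the three bobbins inside the tray.
- **Tray:** It was knocked about 1 cm aside during the run, and the bobbins stayed standing.
- **Other objects:** I did not go near the rooks or the bowl. The rooks look untouched in the last picture; the bowl is out of its frame.
- **Checks that disagreed:** The networks mixed up the bobbins' colours in the tray, and in the last side view did not report the knob, so I relied on the pictures for those. Before the red and blue bobbins the pin was also checked by its depth and the spring force.

The job was handed in at about 43 s of the 210 s allowed.

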